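# Square up the cartridges and draw out the reader arm

## Task

Push the three test cartridges back until each stands upright, flush and square against the fence, in one straight row. Then squeeze the spring lock button on the reader arm's head to release it, draw the arm out until its pointer is level with the upright marker fin on the scale, and hold it there: finish while still gripping the head with the button squeezed in. Do not disturb the bottle, the tube rack or the carton.

Things in the scene. Friction and masses are not known exactly. Their poses are not given: they have to be found in the camera images.
- station: Fixed aluminium plate, 266 x 430 mm, 6 mm thick, on the bench. Origin on its underside; own x away from the robot, y along the fence (the way the arm extends), z up. Spans x -113 to 153, y -240 to 190 mm. Carries the fence and, behind it and parallel, a telescoping arm with a black head. A white scale strip with plain ticks lies on the plate beyond the arm.
- fence (a point): Middle of the foot of the steel fence's near face, against which the cartridges go, at plate-top height (6 mm above the bench). Axes as the station's: x into the fence. The fence is 260 mm long, 30 mm high above the plate, 8 mm thick.
- tube_mouth (a point): Centre of the mouth of the fixed outer tube, 55 mm above the bench; axes as the station's. From here the 30 mm square tube runs 170 mm to -y (collar at the mouth 36 mm square), and the inner tube slides out to +y.
- cartridge0: Loose white cartridge 0 (0, 1, 2 from -y to +y, about 75 mm apart), 50-100 g: box foot 44 (x) x 36 (y) x 26 mm high, grey round chamber on top, 54 mm high in all. Origin at the centre of its underside, z up. Origin starts 45-75 mm before the fence face, turned up to 0.3 rad. Pushed low on its -x face towards the fence it slides without tipping and squares itself there.
- cartridge1: Loose white cartridge 1 (0, 1, 2 from -y to +y, about 75 mm apart), 50-100 g: box foot 44 (x) x 36 (y) x 26 mm high, grey round chamber on top, 54 mm high in all. Origin at the centre of its underside, z up. Origin starts 45-75 mm before the fence face, turned up to 0.3 rad. Pushed low on its -x face towards the fence it slides without tipping and squares itself there.
- cartridge2: Loose white cartridge 2 (0, 1, 2 from -y to +y, about 75 mm apart), 50-100 g: box foot 44 (x) x 36 (y) x 26 mm high, grey round chamber on top, 54 mm high in all. Origin at the centre of its underside, z up. Origin starts 45-75 mm before the fence face, turned up to 0.3 rad. Pushed low on its -x face towards the fence it slides without tipping and squares itself there.
- back0 (a point): Middle of the +x face of cartridge 0 (22 mm ahead of its origin, 6 mm up); this face goes flush against the fence. Axes as the cartridge's.
- back1 (a point): Middle of the +x face of cartridge 1 (22 mm ahead of its origin, 6 mm up); this face goes flush against the fence. Axes as the cartridge's.
- back2 (a point): Middle of the +x face of cartridge 2 (22 mm ahead of its origin, 6 mm up); this face goes flush against the fence. Axes as the cartridge's.
- head_grip (a point): Where to grip the arm's black head from above, fingers closing along the station's x (axes as the station's). 60 mm above the bench, midway in y, and in x midway between the head's near face and the squeezed-in button. Width over head and button 42 mm, squeezed 37 mm; head top 77, underside 33 mm above the bench, 40 mm long in y. A reader box adjoins it from 22 to 50 mm further in +y, no higher.
- button_face (a point): Centre of the outer face of the lock button: a 26 mm square steel cap standing 8 mm proud of the head's far (+x) face, 57 mm above the bench. Axes as the station's. It rides on the head and is squeezed in towards -x.
- lock (a joint): Travel of the lock button, m: 0 out (a tooth locks the arm, with about 1 mm of play), 0.005 fully squeezed in. Spring 8 N at first, 12 N fully in. From 0.003 on the arm is free; let out, the tooth catches again in notches every 10 mm.
- boom (a joint): Extension of the telescoping arm, m, along the station's +y: 0 fully in, 0.14 fully out; starts at 0. Released, it slides against about 1.5 N of friction and some damping, no return spring.
- pointer (a point): Tip of the thin steel pointer (3 mm) that sticks out from under the head to +x over the plate, 26 mm above the bench, level in y with head_grip. Moves with the head. Axes as the station's.
- mark_line (a point): The mark: near top edge, in mid-thickness, of a fixed upright steel fin 24 (x) x 3 (y) x 18 mm high on the scale strip; axes as the station's. The arm is at the mark when the pointer has the same y as this point in the station's frame. It lies 70 to 130 mm to the pointer's +y; the pointer passes it 2 mm clear.
- bottle: Bystander: brown bottle, 60 mm in diameter, 150 mm high, on the bench beyond the station's +y end. Origin at the centre of its underside.
- tube_rack: Bystander: white rack with capped tubes, 70 x 160 mm, 92 mm high, on the bench beyond the station's -y end. Origin at the centre of its underside.
- carton: Bystander: cardboard carton 60 x 80 x 45 mm high, on the bench beyond the station's +y end, nearer the robot than the bottle. Origin at the centre of its underside.
Mind the look-alikes: they are no part of the job. What is shaped like the cartridge1 but purple is not meant.

How it is judged (in metres and radians):
On the way, in this order (a step that is already met when the one before it is completed fails the run):
1. the three cartridges stand flush and square against the fence, the arm still where it was (x of back0 in the frame of fence between -0.004 and 0.004 m and angle between the x axis of each of cartridge0, cartridge1, cartridge2 and the x axis of fence, either way round below 0.09 rad and angle between each of cartridge0, cartridge1, cartridge2's own z axis and vertical below 0.1 rad and x of back1 in the frame of fence between -0.004 and 0.004 m and x of back2 in the frame of fence between -0.004 and 0.004 m and distance of pointer from where it was at the start of the episode below 0.01 m), for 0.2 s.
2. the lock button is squeezed in before the arm is drawn out (value of joint lock above 0.003 m and distance of pointer from where it was at the start of the episode below 0.015 m), for 0.05 s.
At the end, for the whole second after the job is handed in: For a second after the end: fingers grip the head (over 5 N), button in by more than 3 mm, arm at rest, pointer within 4 mm of the fin along the scale; each cartridge upright, back face within 4 mm of the fence and square within 0.09 rad (x of back0 in the frame of fence between -0.004 and 0.004 m and angle between the x axis of each of cartridge0, cartridge1, cartridge2 and the x axis of fence, either way round below 0.09 rad and angle between each of cartridge0, cartridge1, cartridge2's own z axis and vertical below 0.1 rad and x of back1 in the frame of fence between -0.004 and 0.004 m and x of back2 in the frame of fence between -0.004 and 0.004 m and y of pointer in the frame of mark_line between -0.004 and 0.004 m and value of joint lock above 0.003 m and contact force between the fingers and boom above 5 N and velocity of joint boom between -0.01 and 0.01 m/s); the arm keeps its last pose, push and grip.
It fails at once if the brown bottle is moved by more than 20 mm or tipped (distance of bottle from where it was at the start of the episode above 0.02 m or angle between bottle's own z axis and vertical above 0.2 rad).
It fails at once if the tube rack is moved by more than 20 mm or tipped (distance of tube_rack from where it was at the start of the episode above 0.02 m or angle between tube_rack's own z axis and vertical above 0.2 rad).
It fails at once if the carton is moved by more than 20 mm or tipped (distance of carton from where it was at the start of the episode above 0.02 m or angle between carton's own z axis and vertical above 0.2 rad).
It also fails if it takes over 72 s, if anything falls off the work surface, if the arm or the gripper's body presses on something with over 40 N, if the wrist force passes 120 N, or if a joint passes its speed limit or range.

## Robot

A 7-joint arm with a two-finger parallel gripper is mounted at the origin on the work surface. World frame = base frame: x ahead of the robot, y to its left, z up, the work surface at z = 0. Lengths are in mm, angles in rad, forces in N, time in s.
With the tool pointing down it reaches from about 425 to 875 mm from the base axis. Payload 8.4 kg.
Tool frame: the origin (TCP) lies on the centre line of the jaws, within the pads' length; the fingertips stand 25 mm ahead of it and the grasp point (between the pads) lies 6 mm ahead of it; z points along the fingers, y is the direction in which the jaws open and shut (so a half turn about z gives the same grasp; the last joint's range is limited). The gripper opens to 85 mm and grips with 20 to 120 N. Pads are 22 mm wide; open, the fingers measure 114 mm over their backs; the gripper's body (76 mm by 85 mm) begins 54 mm behind the grasp point. The pads swing forward as they close: fully open they stand 13 mm farther back than shut.
Start: joints at [1.109, 0.333, 0.04, 1.465, -0.013, 1.343, -0.059], TCP at [230.657, -607.669, 235.608] pointing down, gripper open.
Joint ranges: [-2.58, 2.58], [-0.38, 2.09], [-1.3, 1.39], [0.25, 2.4], [-1.5, 4.64], [0.08, 2.09], [-2.65, 2.65]. Speed limits (rad/s): [2.22, 2.22, 2.79, 2.79, 3.14, 3.14, 3.14].

## Interface

Orientations are given as a rotation vector (axis times angle).
In Python, from station import r gives the robot as it stands. The module is installed in compiled form; this text tells all that it offers.
- The arm moves only by the shell command python3 -m crank 'ROWS' [FORCE]. ROWS is JSON, a list of rows, each an object with "dp": the shift along the tool's x, y, z normalised to -1 to 1, where 1 is 30 cm, a list of three; "rotation": the turn, a rotation vector about the tool's x, y, z normalised to -1 to 1, where 1 is 180 degrees, a list of three; "grip": the gripper's target within -1 to 1 (fully open at 1, half-way at 0, shut at -1). A call has 1 to 10 rows; each row shifts and turns the pose as measured when the row begins, along the tool's axes as they then stand; what a row does not reach is not made up. A row lasts 1/8 s, in which the tool goes at most 62.5 mm and 10.7 degrees, less where a joint would pass 70% of its speed; a pose out of reach is approached as far as the arm can. A call with a number of a shift or a turn outside -1 to 1 is refused whole. A call with a gripper value outside its range is refused whole. The fingers move at their own pace and stop on an object; FORCE is the grip in N (left out, the last holds). Time passes only in rows, so rows that do not move let the fingers close. It gives the time, the measured TCP pose, the force and the opening at its end, in the units of the state.
- r.state(): the state, without advancing time (a new reading comes with each control period).
- r.capture(name): name is "side" or "top" or "wrist"; returns a dict with "img" (384x512x3 uint8, blue, green, red), "range_z" (384x512 float32, mm along the optical axis (not along the pixel's ray), 0 where there is no reading), "mtx" (3x3 intrinsics, pixels), "k1" (the pictures are not rectified: a ray, as slopes to the right and down, at radius r is drawn at 1 + k1 r^2 times it, then the intrinsics apply), "eye" and "attitude" of the camera in the world. Camera axes: x right, y down, z forward; pixel columns grow to the right and rows downward; lengths in mm; the calibration is good to about 2 mm. A picture is of the moment at which its call begins.
- r.finish_job(): hands the job in, once; it reports no verdict.
The state is a dict: "t": time; "q": joint angles; "joint_velocities": joint speeds; "joint_efforts": joint torques, N m; "tool_pos": TCP position; "orientation": TCP orientation; "force": force on the tool from outside, world axes, zero at the start; "torque": the same for the moment, N m; "width": finger opening in mm.
Only numpy, scipy, OpenCV 4.12 (cv2) and the standard library are available. Lean on these libraries where they do the work, as an engineer would, in place of code of your own. Each camera call takes 0.05 s, during which the arm holds its last target. There are 200 camera calls.

## Working session

There is one attempt and no reset: what is moved stays moved. The work goes in short steps, Python scripts to look and compute and a shell command to move; the robot and the scene stay as the last step left them, time stands still between calls to the robot, and variables do not carry over. Pictures are saved under pics/ and viewed, about 8 in all and at most 12, crops included, and the job is handed in when it is done.

```bash
mkdir -p pics; cat > h.py <<'E'
import numpy as np, cv2
from scipy.spatial.transform import Rotation as R
from station import r
def pose(a):
    a=np.array(a,float)
    return a if a.shape==(3,3) else (R.from_rotvec(a).as_matrix() if a.size==3 else R.from_quat(a).as_matrix())
def cloud(c):
    v,u=np.mgrid[0:384,0:512]; K=np.array(c['mtx'])
    xd=(u-K[0,2])/K[0,0]; yd=(v-K[1,2])/K[1,1]
    x,y=xd.copy(),yd.copy()
    for _ in range(20):
        f=1+c['k1']*(x*x+y*y); x,y=xd/f,yd/f
    z=c['range_z']; P=np.stack([x*z,y*z,z],-1)
    W=P@pose(c['attitude']).T+np.array(c['eye']); W[z<=0]=np.nan
    return W
E
python3 - <<'E'
from h import *
import pickle
print(r.state())
D={}
for n in ['side','top']:
    c=r.capture(n); D[n]=c; print(n,c['mtx'],c['k1'],c['eye'],c['attitude'])
    cv2.imwrite(f'pics/{n}0.png',c['img'])
pickle.dump(D,open('d0.pkl','wb'))
E
```

```text
{'t': 0.0, 'q': array([ 1.10881404,  0.33388965,  0.03988054,  1.46630259, -0.01341225,
        1.3432741 , -0.05848456]), 'joint_velocities': array([-1.23046538e-03, -1.85740599e-03, -8.91203275e-04,  1.90572034e-03,
        1.38178786e-03, -4.23843091e-05,  2.00967468e-03]), 'joint_efforts': array([-3.38384743e-04, -6.58555555e+01,  1.36509564e+00, -4.05557942e+01,
        1.65914203e-02,  1.26578883e-02, -5.01703016e-05]), 'tool_pos': array([ 230.48169896, -607.27852457,  234.71974671]), 'orientation': array([-3.08851907e+00, -5.66438232e-01,  6.07067623e-04]), 'force': array([-0.06724548,  0.38545969,  0.32020267]), 'torque': array([-0.04305271,  0.03112406,  0.02468151]), 'width': 85.43247413447179}
side [[428.86988171   0.         257.51291942]
 [  0.         428.86988171 190.80494187]
 [  0.           0.           1.        ]] -0.01190106330239087 [273.54782932 641.68671795 842.43721313] [-0.50189658  2.76610344 -1.06588319]
top [[408.69615222   0.         257.7045193 ]
 [  0.         408.69615222 194.03325146]
 [  0.           0.           1.        ]] -0.060849707291832165 [ 445.44230428    2.10308836 1263.20497952] [-2.17859714  2.21435309 -0.11276271]
```

View pics/side0.png

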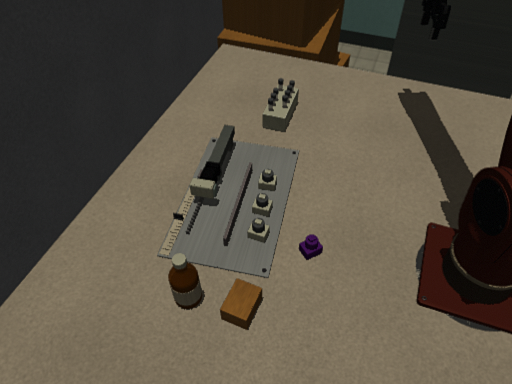

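View pics/top0.png

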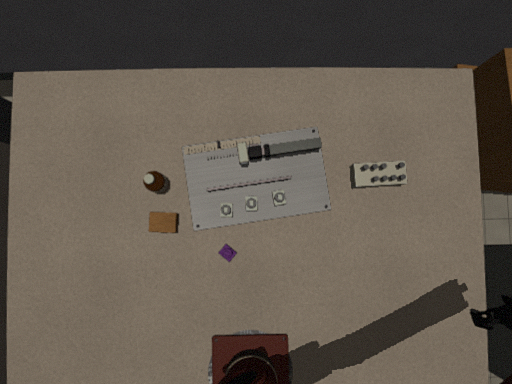

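Candidates in top0: white cartridges at (279,198)=0, (251,204)=1 and (226,210)=2. The purple look-alike at (228,253) is excluded because it is the wrong colour and off the plate. The head is black at (255,153), with the reader box at (243,152). The fin is at about (219,145). The bottle is at (154,181), the carton at (163,222) and the rack at (380,174). Next I'll measure from the depth and check one close crop.

```bash
python3 - <<'E'
from h import *
import pickle
D=pickle.load(open('d0.pkl','rb')); c=D['top']; W=cloud(c)
np.set_printoptions(precision=1,suppress=True)
for n,p in dict(c0=(279,198),c1=(251,204),c2=(226,210),head=(255,153),box=(243,152),fin=(219,145),bottle=(154,181),carton=(163,222),rack=(380,174),tube=(295,148),fence=(250,184),plate=(240,220),bench=(100,250)).items():
    print(n,W[p[1],p[0]])
sub=(slice(115,240),slice(170,340))
X=W[sub].reshape(-1,3); z=X[:,2]
bench=np.nanmedian(W[240:300,60:140,2]);print('bench',bench)
m=(z>bench+3)&(z<bench+10); q=X[m][:,:2].astype(np.float32); 
print('plate rect',cv2.minAreaRect(q))
# fence
f=X[(z>28)&(z<42)]; A=np.linspace(0,1,2)
uv=cv2.resize(c['img'][110:235,175:340],None,fx=4.8,fy=4.8,interpolation=cv2.INTER_CUBIC); cv2.imwrite('pics/topcrop.png',uv)
E
```

```text
c0 [522.8 -95.3  56.4]
c1 [506.3 -12.   56.5]
c2 [489.7  61.9  58.8]
head [655.1 -25.9  76.1]
box [659.2   9.3  72.4]
fin [693.5  83.8   8.9]
bottle [570.1 256.  136.7]
carton [457.5 249.4  47.2]
rack [ 590.8 -403.    54.1]
tube [ 670.4 -145.3   66.5]
fence [568.2 -10.2  31.9]
plate [460.3  22.    4.1]
bench [375.2 451.8   3.7]
bench -1.4643025825365612
plate rect ((595.1693115234375, -26.800140380859375), (532.8026123046875, 389.7554626464844), 89.22958374023438)
```

View pics/topcrop.png

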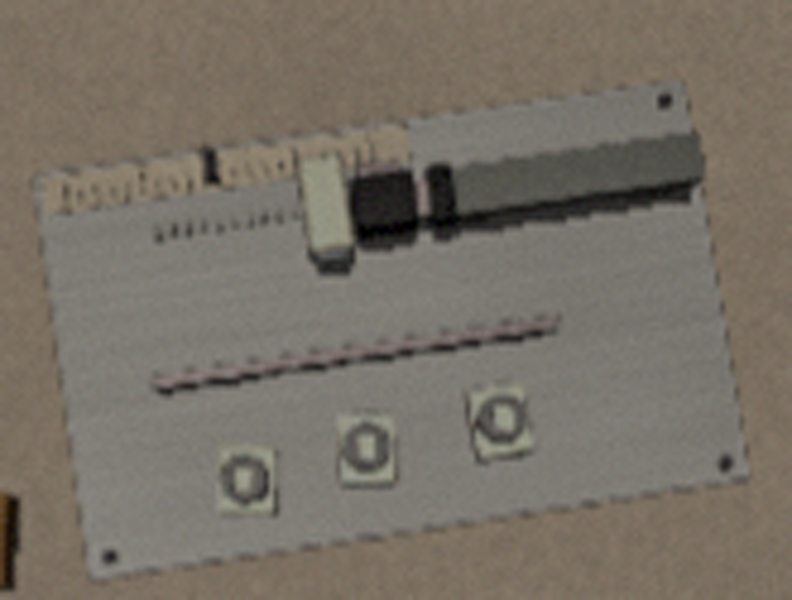

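The crop shows the plate corners (38,182), (685,85), (745,478) and (92,578). The three white cartridges are at about (500,418), (366,447) and (245,480), the fin is at (209,165), and the head is at (383,205) next to the box. I'll turn these into world positions by intersecting their rays with known-height planes.

```bash
cat >> h.py <<'E'
def ray(c,uv,z):
    uv=np.array(uv,float).reshape(-1,2); K=np.array(c['mtx']); xd=(uv-K[[0,1],[2,2]])/K[[0,1],[0,1]]; x=xd.copy()
    for _ in range(20): x=xd/(1+c['k1']*(x**2).sum(1,keepdims=True))
    d=np.c_[x,np.ones(len(x))]@pose(c['attitude']).T; e=np.array(c['eye'])
    return (e+d*((z-e[2])/d[:,2:]))
def proj(c,P):
    p=(np.array(P,float).reshape(-1,3)-c['eye'])@pose(c['attitude']); x=p[:,:2]/p[:,2:]
    K=np.array(c['mtx']); return x*(1+c['k1']*(x**2).sum(1,keepdims=True))*K[[0,1],[0,1]]+K[[0,1],[2,2]]
E
python3 - <<'E'
from h import *
import pickle
np.set_printoptions(precision=1,suppress=True)
c=pickle.load(open('d0.pkl','rb'))['top']
px=lambda L:(np.array(L)+0.5)/4.8-0.5+[175,110]
w=ray(c,px([(38,182),(685,85),(745,478),(92,578)]),6)[:,:2]
print(w)
# local corners: TL=(153,190) TR=(153,-240) BR=(-113,-240) BL=(-113,190)
L=np.array([(153,190),(153,-240),(-113,-240),(-113,190)])
lm,wm=L.mean(0),w.mean(0); a=w-wm;b=L-lm
th=np.arctan2((b[:,0]*a[:,1]-b[:,1]*a[:,0]).sum(),(a*b).sum())
Rt=np.array([[np.cos(th),-np.sin(th)],[np.sin(th),np.cos(th)]]); t=wm-Rt@lm
print('yaw',th,'org',t,'res',w-(L@Rt.T+t))
S=lambda L,z:(ray(c,px(L),z)[:,:2]-t)@Rt
print('fence ends top',S([(155,380),(560,322)],36))
print('carts top',S([(500,418),(366,447),(245,480)],60))
print('cart feet c0',S([(468,393),(522,386),(534,450),(480,460)],32))
print('c1',S([(341,416),(394,416),(396,484),(338,484)],32))
print('c2',S([(218,448),(275,447),(277,514),(216,514)],32))
print('head',S([(352,178),(413,170),(417,235),(355,243)],77))
print('fin',S([(203,150),(213,150),(205,180),(217,182)],24))
np.savez('st.npz',th=th,t=t)
E
```

```text
[[ 687.8  197.3]
 [ 747.  -225. ]
 [ 488.9 -256.4]
 [ 432.   163.8]]
yaw 0.13389628488705746 org [565.7  -8. ] res [[-4.2 -3.4]
 [-2.4  0.4]
 [ 3.1  4.5]
 [ 3.6 -1.5]]
fence ends top [[   6.7  127.9]
 [   5.3 -129.4]]
carts top [[-50.4 -80.4]
 [-55.8   3.9]
 [-64.8  80.2]]
cart feet c0 [[ -30.2  -65.3]
 [ -30.9  -99.8]
 [ -72.  -101. ]
 [ -73.1  -66.3]]
c1 [[-32.7  16. ]
 [-37.7 -17. ]
 [-80.1 -11.8]
 [-74.7  24.2]]
c2 [[-41.1  95.3]
 [-45.8  59.9]
 [-87.6  64.8]
 [-81.9 102.5]]
head [[107.6 -11.9]
 [107.1 -49.6]
 [ 66.9 -46. ]
 [ 67.6  -7.8]]
fin [[149.5  77.9]
 [148.6  71.6]
 [130.1  79.4]
 [127.7  72. ]]
```

```bash
cat >> h.py <<'E'
def stn():
    s=np.load('st.npz'); th=float(s['th']); return th,np.array([[np.cos(th),-np.sin(th)],[np.sin(th),np.cos(th)]]),s['t']
def go(x,y,z,ang=0.):
    "normalised tool-frame shift/turn to station (x,y), world z, tool x at station angle ang"
    th,Rt,t=stn(); s=r.state(); Rc=pose(s['orientation'])
    a=th+ang; Rg=np.array([[np.cos(a),np.sin(a),0],[np.sin(a),-np.cos(a),0],[0,0,-1]])
    p=np.r_[Rt@[x,y]+t,z]; d=Rg.T@(p-s['tool_pos'])/300
    rv=R.from_matrix(Rc.T@Rg).as_rotvec()/np.pi
    print('turn first',rv.round(4),'then shift',d.round(4),'| stn now',(Rt.T@(s['tool_pos'][:2]-t)).round(1),'z',s['tool_pos'][2].round(1),'F',s['force'].round(1),'w',s['width'].round(1),'t',s['t'])
E
python3 -c "
from h import *
go(-60,0,260)"
```

```text
Traceback (most recent call last):
  File "h.py", line 32, in go
    print('turn first',rv.round(4),'then shift',d.round(4),'| stn now',(Rt.T@(s['tool_pos'][:2]-t)).round(1),'z',s['tool_pos'][2].round(1),'F',s['force'].round(1),'w',s['width'].round(1),'t',s['t'])
                                                                                                                                                                       ^^^^^^^^^^^^^^^^
AttributeError: 'float' object has no attribute 'round'
```

```bash
python3 -m crank '[{"dp":[0,0,0],"rotation":[0,0,0.037],"grip":-0.76},{"dp":[0,0,-0.04],"rotation":[0,0,0.037],"grip":-0.76}]' 30; python3 -c "
from h import *
go(-60,0,260)"
```

```text
t: 0.35
tool_pos: [230.0, -606.4, 244.9]
orientation: [-3.131, -0.195, 0.003]
force: [-0.8, 0.4, 0.2]
width: 51.8Traceback (most recent call last):
  File "<string>", line 3, in <module>
    go(-60,0,260)
    ~~^^^^^^^^^^^
  File "h.py", line 32, in go
    print('turn first',rv.round(4),'then shift',d.round(4),'| stn now',(Rt.T@(s['tool_pos'][:2]-t)).round(1),'z',s['tool_pos'][2].round(1),'F',s['force'].round(1),'w',s['width'].round(1),'t',s['t'])
                                                                                                                                                                       ^^^^^^^^^^^^^^^^
AttributeError: 'float' object has no attribute 'round'
```

```bash
sed -i "s/s\['width'\].round(1)/round(s['width'],1)/" h.py; python3 -c "
from h import *
go(-60,0,260)"
```

```text
turn first [-0.0016  0.0005 -0.0031] then shift [ 1.1753 -1.8276 -0.0505] | stn now [-412.6 -548.3] z 244.9 F [-0.8  0.4  0.2] w 51.8 t 0.35
```

```bash
python3 -m crank '[{"dp":[0.11,-0.17,-0.005],"rotation":[0,0,-0.003],"grip":-0.76},{"dp":[0.11,-0.17,-0.005],"rotation":[0,0,0],"grip":-0.76},{"dp":[0.11,-0.17,-0.005],"rotation":[0,0,0],"grip":-0.76},{"dp":[0.11,-0.17,-0.005],"rotation":[0,0,0],"grip":-0.76},{"dp":[0.11,-0.17,-0.005],"rotation":[0,0,0],"grip":-0.76},{"dp":[0.11,-0.17,-0.005],"rotation":[0,0,0],"grip":-0.76},{"dp":[0.11,-0.17,-0.005],"rotation":[0,0,0],"grip":-0.76},{"dp":[0.11,-0.17,-0.005],"rotation":[0,0,0],"grip":-0.76},{"dp":[0.11,-0.17,-0.005],"rotation":[0,0,0],"grip":-0.76},{"dp":[0.11,-0.17,-0.005],"rotation":[0,0,0],"grip":-0.76}]'; python3 -c "
from h import *
go(-60,0,260)"
```

```text
t: 1.6
tool_pos: [494.5, -46.1, 259.1]
orientation: [-3.131, -0.193, 0.008]
force: [0.3, -0.4, -0.2]
width: 10.4
turn first [-0.0014  0.0015 -0.0035] then shift [ 0.0523 -0.0943 -0.003 ] | stn now [-75.7 -28.3] z 259.1 F [ 0.3 -0.4 -0.2] w 10.4 t 1.6
```

```bash
python3 -m crank '[{"dp":[0.03,-0.09,-0.08],"rotation":[-0.0014,0.0015,-0.0035],"grip":-0.76},{"dp":[0,0,-0.08],"rotation":[0,0,0],"grip":-0.76},{"dp":[0,0,0],"rotation":[0,0,0],"grip":-0.76}]'; python3 - <<'E'
from h import *
import pickle
go(-60,0,260)
c=r.capture('wrist'); c2=r.capture('top'); pickle.dump([c,c2],open('w1.pkl','wb'))
cv2.imwrite('pics/w1.png',c['img']); print(c['mtx'],c['k1'],c['eye'],c['attitude'])
E
```

```text
t: 1.98
tool_pos: [500.7, -11.0, 307.2]
orientation: [-3.131, -0.226, 0.003]
force: [0.9, -0.3, 0.3]
width: 10.0
turn first [-0.0008  0.0005  0.0033] then shift [0.016  0.0189 0.1575] | stn now [-64.8   5.7] z 307.2 F [ 0.9 -0.3  0.3] w 10.0 t 1.975
[[339.7098072    0.         249.46706395]
 [  0.         339.7098072  190.57889012]
 [  0.           0.           1.        ]] -0.06808568008656891 [572.50651962  -1.2115274  445.15670276] [ 2.19876159 -1.89996088 -0.28576473]
```

View pics/w1.png

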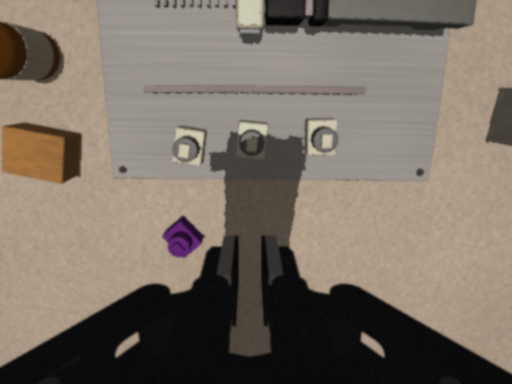

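The wrist view shows the fence's near edge running (145,94) to (364,95). The cartridge feet are near (190,146), (253,140) and (321,137), and the plate's near corners are (112,179) and (430,181). I'll measure from this picture.

```bash
python3 - <<'E'
from h import *
import pickle
np.set_printoptions(precision=1,suppress=True)
c,_=pickle.load(open('w1.pkl','rb')); th,Rt,t=stn()
S=lambda L,z:(ray(c,L,z)[:,:2]-t)@Rt
print('fence near top',S([(145,94),(364,95)],36)); print('plate near corners, want (-113,190),(-113,-240)',S([(112,179),(430,181)],6))
W=cloud(c); img=c['img'].astype(int); sat=img.max(2)-img.min(2)
for n,(u,v) in dict(c2=(190,146),c1=(253,140),c0=(321,137)).items():
    w=W[v-28:v+28,u-28:u+28].reshape(-1,3); m=(w[:,2]>22)&(w[:,2]<40); xy=(w[m][:,:2]-t)@Rt; m2=xy[:,0]<-15; xy=xy[m2]
    rr=cv2.minAreaRect(xy.astype(np.float32)); m=(w[:,2]>50); xt=((w[m][:,:2]-t)@Rt)
    print(n,rr,'chamber',np.median(xt,0),len(xt))
for nm,L in dict(c2=[(178,127),(206,129),(201,165),(173,160)],c1=[(240,121),(268,124),(265,157),(237,154)],c0=[(306,120),(335,119),(337,153),(309,154)]).items():
    P=S(L,32); print(nm,P.mean(0),'ang',np.arctan2(*(P[0]+P[1]-P[2]-P[3])[::-1]))
w=W.reshape(-1,3); m=(w[:,2]>30)&(w[:,2]<40); xy=(w[m][:,:2]-t)@Rt; k=(abs(xy[:,0]-4)<14)&(abs(xy[:,1])<140); xy=xy[k]
print('fence depth pts',xy.min(0),xy.max(0),np.polyfit(xy[:,1],xy[:,0],1))
E
```

```text
fence near top [[  -0.1  129.3]
 [   1.8 -127.6]]
plate near corners, want (-113,190),(-113,-240) [[-112.   191.8]
 [-109.5 -240.9]]
c2 ((-62.418785095214844, 82.29585266113281), (36.5287971496582, 44.25037384033203), 81.04341125488281) chamber [-61.8  81.4] 500
c1 ((-54.322288513183594, 3.8608551025390625), (35.98789978027344, 44.48891830444336), 85.03805541992188) chamber [-53.5   4.2] 510
c0 ((-49.23900604248047, -81.85206604003906), (44.286598205566406, 35.52625274658203), 2.0446908473968506) chamber [-48.4 -80.8] 496
c2 [-61.3  79.7] ang -0.17897121043558534
c1 [-52.8   2.5] ang -0.07675414230047126
c0 [-48.6 -81.9] ang 0.14200749169855892
fence depth pts [   2.3 -127.7] [ 11.1 131.9] [-0.   6.6]
```

```bash
python3 - <<'E'
import numpy as np
s=np.load('st.npz'); th=float(s['th'])+0.006; t=s['t']+np.array([np.cos(th),np.sin(th)])*1.0
np.savez('st.npz',th=th,t=t)
from h import *
go(-106,3,90)
E
```

```text
turn first [-0.0009  0.0013  0.0011] then shift [-0.1309  0.0089  0.718 ] | stn now [-66.7   5.7] z 305.4 F [-0.1 -0.2 -0.5] w 10.1 t 2.075
```

```bash
python3 -m crank '[{"dp":[-0.13,0.008,0.1],"rotation":[-0.001,0.001,0.001],"grip":-0.76},{"dp":[0,0,0.2],"rotation":[0,0,0],"grip":-0.76},{"dp":[0,0,0.2],"rotation":[0,0,0],"grip":-0.76},{"dp":[0,0,0.15],"rotation":[0,0,0],"grip":-0.76},{"dp":[0,0,0.04],"rotation":[0,0,0],"grip":-0.76},{"dp":[0,0,0],"rotation":[0,0,0],"grip":-0.76}]'; python3 -c "
from h import *
go(-106,3,38)"
```

```text
t: 2.82
tool_pos: [456.6, -23.2, 89.7]
orientation: [3.134, 0.21, -0.007]
force: [0.4, 1.1, 0.7]
width: 10.2
turn first [ 0.      0.0015 -0.0018] then shift [ 0.0171 -0.0095  0.1723] | stn now [-111.1    0.2] z 89.7 F [0.4 1.1 0.7] w 10.2 t 2.825
```

```bash
python3 -m crank '[{"dp":[0.01,-0.009,0.1],"rotation":[0,0.001,-0.002],"grip":-0.76},{"dp":[0,0,0.07],"rotation":[0,0,0],"grip":-0.76},{"dp":[0,0,0],"rotation":[0,0,0],"grip":-0.76}]'; python3 -c "
from h import *
go(-58,3,38)"
```

```text
t: 3.2
tool_pos: [463.6, -21.0, 42.9]
orientation: [3.132, 0.218, 0.01]
force: [0.2, -0.1, -0.2]
width: 9.9
turn first [ 0.0008 -0.002  -0.0004] then shift [ 0.1533 -0.0055  0.0162] | stn now [-104.     1.4] z 42.9 F [ 0.2 -0.1 -0.2] w 9.9 t 3.2
```

```bash
python3 -m crank '[{"dp":[0.02,-0.004,0.014],"rotation":[0,-0.001,0],"grip":-0.76},{"dp":[0.02,0,0],"rotation":[0,0,0],"grip":-0.76},{"dp":[0.02,0,0],"rotation":[0,0,0],"grip":-0.76},{"dp":[0.02,0,0],"rotation":[0,0,0],"grip":-0.76},{"dp":[0.02,0,0],"rotation":[0,0,0],"grip":-0.76},{"dp":[0.02,0,0],"rotation":[0,0,0],"grip":-0.76},{"dp":[0.02,0,0],"rotation":[0,0,0],"grip":-0.76}]'; python3 -c "
from h import *
go(-56,3,38)"
```

```text
t: 4.08
tool_pos: [510.5, -14.0, 42.9]
orientation: [3.13, 0.216, 0.013]
force: [-2.2, -0.4, 0.8]
width: 10.3
turn first [ 0.0014 -0.0025 -0.0006] then shift [ 0.0018 -0.0041  0.0165] | stn now [-56.6   1.8] z 42.9 F [-2.2 -0.4  0.8] w 10.3 t 4.075
```

```bash
python3 -m crank '[{"dp":[0.008,0,0],"rotation":[0,-0.001,0],"grip":-0.76},{"dp":[0.008,0,0],"rotation":[0,0,0],"grip":-0.76}]'; python3 -m crank '[{"dp":[0.008,0,0],"rotation":[0,0,0],"grip":-0.76},{"dp":[0.008,0,0],"rotation":[0,0,0],"grip":-0.76}]';python3 -c "
from h import *
go(-56,3,38)"
```

```text
t: 4.32
tool_pos: [515.6, -13.1, 42.8]
orientation: [3.13, 0.217, 0.007]
force: [-1.0, 0.5, 1.1]
width: 10.5
t: 4.58
tool_pos: [520.3, -12.5, 42.7]
orientation: [3.13, 0.217, 0.006]
force: [-4.9, -0.4, 3.1]
width: 10.0
turn first [ 0.0013 -0.0011 -0.0005] then shift [-0.0313 -0.0036  0.0158] | stn now [-46.6   1.9] z 42.7 F [-4.9 -0.4  3.1] w 10.0 t 4.575
```

```bash
python3 - <<'E'
from h import *
import pickle
c=r.capture('side'); c2=r.capture('top'); pickle.dump([c,c2],open('s1.pkl','wb'))
a=cv2.resize(c['img'][140:250,190:310],None,fx=4,fy=4,interpolation=cv2.INTER_CUBIC)
c3=r.capture('wrist'); b=cv2.resize(c3['img'],None,fx=.75,fy=.75)
o=np.zeros((440,384,3),np.uint8); o[:288]=b
cv2.imwrite('pics/s1.png',np.hstack([a[:440,:400],o]))
E
```

```text
(no output)
```

View pics/s1.png

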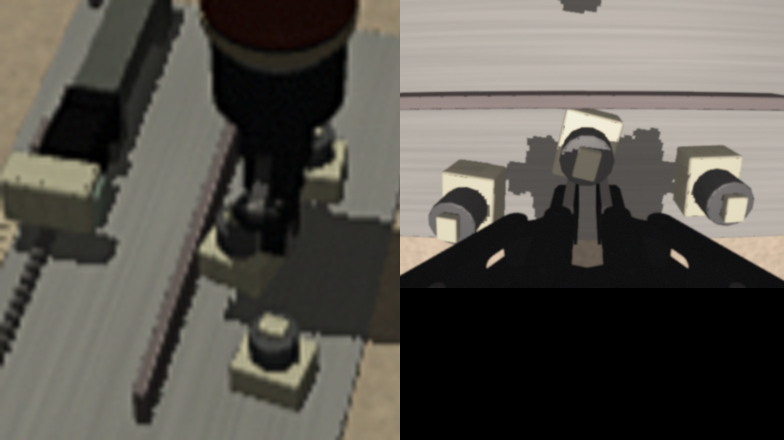

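Cartridge 1 (wrist panel, about (588,140)) is turned about 0.25 rad and has only a corner near the fence. The fingers seem to be against its chamber instead of the foot. I'll check the fingertip height from depth.

```bash
python3 - <<'E'
from h import *
import pickle
np.set_printoptions(precision=1,suppress=True)
c,_=pickle.load(open('s1.pkl','rb')); th,Rt,t=stn(); W=cloud(c); st=lambda w: np.c_[(w[:,:2]-t)@Rt,w[:,2]]
for v in range(188,212,2):
    u=np.arange(240,272,3); P=st(W[v,u]); print(v,' '.join('%d,%d,%d'%tuple(p) if np.isfinite(p).all() else '-' for p in P))
E
python3 -c "
from h import *
go(-90,3,43)"
```

```text
188 12,-30,33 4,-33,32 3,-58,5 -3,-60,5 -38,44,124 -47,53,136 -46,19,99 -54,20,103 -61,20,104 -51,-63,12 -59,-63,14
190 9,-22,35 4,-30,27 1,-50,6 -35,59,134 -41,57,133 -48,56,133 -53,48,125 -54,23,99 -56,-4,70 -51,-64,4 -59,-63,7
192 8,-17,33 4,-31,19 - -35,62,130 -43,64,134 -49,62,133 -56,60,133 -54,23,92 -56,-4,62 -53,-54,7 -61,-58,5
194 6,-7,36 4,-29,13 -13,5,56 -36,65,126 -43,64,127 -49,63,128 -56,63,129 -57,35,99 -56,-2,57 -55,-48,7 -62,-52,4
196 4,-1,36 -1,-7,31 -14,10,54 -21,9,55 -39,51,105 -47,53,109 -55,58,117 -57,35,92 -56,-4,48 -56,-41,6 -63,-44,6
198 4,1,32 -3,0,33 -15,15,52 -23,17,56 -30,13,53 -39,20,63 -50,38,86 -57,36,86 -49,-35,4 -57,-37,4 -65,-35,7
200 4,2,25 -5,7,33 -15,17,47 -23,17,49 -30,15,49 -39,20,57 -46,17,55 -52,11,50 -50,-30,2 -59,-28,7 -66,-30,6
202 0,15,33 -6,12,32 -14,13,35 -22,16,40 -29,13,38 -39,21,51 -46,19,49 -52,12,43 -52,-21,5 -60,-24,3 -67,-24,4
204 0,16,26 -7,17,30 -15,17,32 -22,17,33 -29,12,30 -37,14,34 -42,1,21 -46,-12,5 -53,-16,3 -61,-16,4 -69,-18,4
206 1,12,14 -7,16,21 -15,17,24 -23,21,31 -31,22,34 -38,20,33 -42,4,17 -48,-4,7 -55,-8,4 -62,-11,3 -70,-10,6
208 1,15,10 -7,18,15 -14,16,15 -23,21,23 -32,24,29 -39,21,27 -42,4,8 -49,0,5 -57,-1,5 -64,-1,7 -72,-3,6
210 0,19,6 -7,18,7 -15,19,11 -23,21,15 -31,22,19 -39,21,19 -43,9,6 -51,6,5 -58,6,7 -66,5,7 -73,1,5
turn first [ 0.0013 -0.001  -0.0005] then shift [-0.144  -0.0037 -0.0011] | stn now [-46.8   1.9] z 42.7 F [-2.3 -0.3  0.1] w 10.2 t 4.725
```

```bash
python3 -m crank '[{"dp":[-0.06,0,0],"rotation":[0,0,0],"grip":-0.76},{"dp":[-0.1,0,0],"rotation":[0,0,0],"grip":-0.76},{"dp":[-0.03,0,0.02],"rotation":[0,0,0],"grip":-0.76},{"dp":[0,0,0.02],"rotation":[0,0,0],"grip":-0.76}]';python3 -m crank '[{"dp":[0,0,0.015],"rotation":[0,0,0],"grip":-0.76}]'; python3 -c "
from h import *
go(-90,3,38)"
```

```text
t: 5.22
tool_pos: [464.9, -20.5, 30.7]
orientation: [3.13, 0.216, 0.014]
force: [0.0, 0.8, 0.5]
width: 9.9
t: 5.35
tool_pos: [465.7, -20.3, 25.9]
orientation: [3.13, 0.216, 0.015]
force: [-1.2, -0.1, 0.8]
width: 10.2
turn first [ 0.0014 -0.0029 -0.0006] then shift [ 0.0391 -0.0043 -0.0403] | stn now [-101.7    1.7] z 25.9 F [-1.2 -0.1  0.8] w 10.2 t 5.35
```

```bash
for i in 1 ; do python3 -m crank '[{"dp":[0,0,0.01],"rotation":[0,0,0],"grip":-0.76},{"dp":[0,0,0],"rotation":[0,0,0],"grip":-0.76}]'; done; python3 - <<'E'
from h import *
import pickle
c=r.capture('side'); pickle.dump(c,open('s2.pkl','wb'))
cv2.imwrite('pics/s2.png',cv2.resize(c['img'][140:250,200:330],None,fx=5,fy=5,interpolation=cv2.INTER_CUBIC))
go(-101,3,22)
E
```

```text
t: 5.6
tool_pos: [466.7, -19.9, 22.2]
orientation: [3.131, 0.217, 0.015]
force: [0.2, 0.3, 0.6]
width: 10.2
turn first [ 0.0012 -0.0029 -0.0004] then shift [-0.001  -0.0031  0.0011] | stn now [-100.7    2.1] z 22.3 F [0.3 0.5 0.1] w 10.1 t 5.65
```

View pics/s2.png

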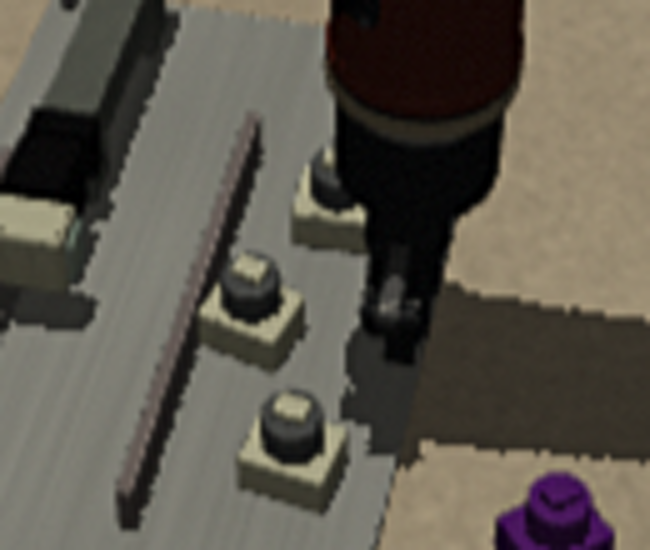

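The picture shows the fingertips near the plate at crop (400,360), and cartridge 1 still upright. I'll compute the tip height from that pixel.

```bash
python3 - <<'E'
from h import *
import pickle
np.set_printoptions(precision=1,suppress=True)
c=pickle.load(open('s2.pkl','rb')); th,Rt,t=stn(); W=cloud(c); st=lambda w: np.c_[(w[:,:2]-t)@Rt,w[:,2]]
for v in range(196,216,2):
    u=np.arange(266,292,3); P=st(W[v,u]); print(v,' '.join('%d,%d,%d'%tuple(p) if np.isfinite(p).all() else '-' for p in P))
for z in (0,5,10,15,20): print(z,proj(c,[np.r_[Rt@[-101,12]+t,z]]))
E
```

```text
196 -53,-40,7 -61,-41,7 -68,-45,5 -87,19,81 -99,48,117 -102,20,87 -109,19,87 -116,21,90 -114,-60,0
198 -55,-32,9 -62,-36,5 -70,-39,4 -92,46,106 -100,51,113 -99,0,55 -109,21,82 -116,19,82 -115,-54,0
200 -56,-30,3 -64,-29,6 -71,-32,4 -94,59,114 -101,56,113 -107,50,107 -110,24,78 -108,-45,0 -116,-46,1
202 -57,-23,3 -65,-23,6 -88,63,110 -95,63,111 -102,62,112 -109,61,113 -110,21,68 -110,-39,0 -117,-40,0
204 -59,-13,7 -67,-15,7 -89,63,103 -96,66,108 -103,66,110 -109,64,110 -111,31,72 -111,-31,0 -118,-32,0
206 -60,-9,4 -68,-10,5 -75,-11,6 -92,42,72 -100,50,84 -109,59,97 -113,37,72 -112,-25,0 -120,-26,0
208 -61,-3,4 -69,-3,6 -76,-6,4 -84,-7,5 -96,20,41 -104,23,46 -110,13,37 -113,-19,-1 -120,-21,-1
210 -63,2,4 -71,3,6 -78,0,5 -85,0,5 -96,20,33 -104,20,35 -110,13,29 -114,-12,0 -122,-13,0
212 -65,11,6 -72,7,4 -79,6,4 -87,6,6 -94,4,6 -104,19,27 -108,-3,0 -115,-6,-1 -123,-4,3
214 -66,17,7 -73,13,3 -80,13,4 -88,13,7 -95,9,4 -102,8,5 -110,4,2 -117,2,1 -124,-1,-1
0 [[279.9 216.3]]
5 [[280. 215.]]
10 [[280.  213.8]]
15 [[280.1 212.5]]
20 [[280.2 211.2]]
```

```bash
python3 - <<'E'
from h import *
import pickle
np.set_printoptions(precision=1,suppress=True)
c,_=pickle.load(open('w1.pkl','rb')); th,Rt,t=stn(); W=cloud(c); st=lambda w: np.c_[(w[:,:2]-t)@Rt,w[:,2]]
for v in range(228,330,8):
    u=np.array([210,218,226,232,238,262,268,276,284]); P=st(W[v,u]); print(v,' '.join('%d,%d,%d'%tuple(p) if np.isfinite(p).all() else '-' for p in P))
print('tcp then (-66.7,5.7,305.4)')
E
```

```text
228 -184,61,1 -184,50,0 -184,39,0 -184,30,0 -184,22,0 - -184,-20,0 -184,-31,0 -183,-43,0
236 -197,62,0 -197,50,0 -56,16,306 -55,13,308 -56,10,307 -56,0,307 -56,-2,307 -56,-6,306 -196,-43,0
244 -210,62,0 -209,51,0 -56,15,314 -56,13,315 -60,10,307 -56,0,314 -56,-2,315 -56,-5,315 -209,-44,0
252 -60,22,315 -60,19,314 -56,15,323 -56,12,322 -63,10,308 -58,0,319 -56,-1,322 -55,-4,323 -60,-9,314
260 -60,21,321 -60,18,322 -56,14,329 -56,12,329 -66,10,310 -60,0,320 -56,-1,329 -56,-4,329 -59,-8,322
268 -60,21,328 -56,17,335 -55,14,336 -56,12,334 -70,10,310 -64,0,321 -56,-1,334 -56,-3,335 -60,-7,328
276 -54,18,344 -55,16,342 -55,13,341 -56,11,339 -74,10,311 -67,0,322 -56,0,339 -56,-3,340 -55,-6,342
284 -53,18,349 -54,15,349 -55,13,348 -60,11,339 -77,10,313 -70,0,322 -60,0,339 -55,-3,347 -54,-5,348
292 -53,17,354 -54,15,352 -55,13,352 -63,11,340 -290,22,-1 -74,0,323 -63,0,339 -55,-2,351 -55,-5,352
300 -54,17,357 -55,15,356 -54,12,357 -66,11,339 -304,22,0 -76,0,325 -66,0,340 -54,-2,356 -54,-4,357
308 -55,17,360 -55,14,360 -57,12,357 -70,12,339 -318,22,0 -319,-14,-1 -70,-1,339 -55,-2,360 -55,-4,360
316 -50,15,370 -50,13,370 -65,13,350 -74,12,339 -333,22,0 -333,-14,0 -73,-1,340 -52,-1,367 -50,-3,370
324 -49,15,374 -50,13,373 -69,13,350 -77,12,339 -348,23,0 -347,-14,1 -77,-1,339 -54,-1,369 -50,-3,373
tcp then (-66.7,5.7,305.4)
```

Both cameras agree that the fingertips are at the reported TCP height, not 25 mm ahead of it. I'll take that as calibration and push with the TCP at z≈14.

```bash
python3 -m crank '[{"dp":[0.02,-0.008,0.03],"rotation":[0.001,-0.002,0],"grip":-0.76},{"dp":[0.02,0,0],"rotation":[0,-0.001,0],"grip":-0.76},{"dp":[0.02,0,0],"rotation":[0,0,0],"grip":-0.76},{"dp":[0.02,0,0],"rotation":[0,0,0],"grip":-0.76},{"dp":[0.02,0,0],"rotation":[0,0,0],"grip":-0.76},{"dp":[0.02,0,0],"rotation":[0,0,0],"grip":-0.76}]'; python3 -c "
from h import *
go(-54,4,14)"
```

```text
t: 6.4
tool_pos: [505.3, -11.9, 13.1]
orientation: [3.134, 0.217, 0.0]
force: [-0.1, 0.8, -0.5]
width: 10.2
turn first [ 0.0001 -0.0001 -0.0004] then shift [ 0.0246  0.0018 -0.0032] | stn now [-61.4   4.5] z 13.1 F [-0.1  0.8 -0.5] w 10.2 t 6.4
```

```bash
python3 -m crank '[{"dp":[0.01,0,0],"rotation":[0,0,0],"grip":-0.76},{"dp":[0.008,0,0],"rotation":[0,0,0],"grip":-0.76},{"dp":[0.007,0,0],"rotation":[0,0,0],"grip":-0.76}]'; python3 -m crank '[{"dp":[0.006,0,0],"rotation":[0,0,0],"grip":-0.76},{"dp":[0.006,0,0],"rotation":[0,0,0],"grip":-0.76}]'; python3 -c "
from h import *
go(-54,4,14)"
```

```text
t: 6.78
tool_pos: [508.9, -11.7, 12.2]
orientation: [3.133, 0.216, -0.014]
force: [-8.9, -0.7, 8.0]
width: 10.4
t: 7.02
tool_pos: [508.8, -11.7, 11.4]
orientation: [3.132, 0.215, -0.026]
force: [-7.5, -1.3, 4.6]
width: 10.5
turn first [ 0.0003  0.0054 -0.0009] then shift [ 0.013   0.001  -0.0086] | stn now [-57.9   4.3] z 11.4 F [-7.5 -1.3  4.6] w 10.5 t 7.025
```

```bash
cat > look.py <<'E'
from h import *
import sys
np.set_printoptions(precision=3,suppress=True)
def feet(name='wrist',ys=(-82,3,81),save=None):
    c=r.capture(name); th,Rt,t=stn(); W=cloud(c).reshape(-1,3); P=np.c_[(W[:,:2]-t)@Rt,W[:,2]]
    P=P[np.isfinite(P).all(1)]
    f=P[(abs(P[:,2]-36)<5)&(abs(P[:,0]-4)<9)&(abs(P[:,1])<128)]
    fr=[np.percentile(f[abs(f[:,1]-y)<40,0],[2,98]).round(1) for y in ys if (abs(f[:,1]-y)<40).sum()>20]
    print(name,'fence x',fr)
    for i,y in enumerate(ys):
        q=P[(abs(P[:,2]-32)<6)&(abs(P[:,1]-y)<30)&(P[:,0]<-1)&(P[:,0]>-95)]
        if len(q)<30: continue
        rr=cv2.minAreaRect(q[:,:2].astype(np.float32)); k=P[(P[:,2]>52)&(P[:,2]<66)&(abs(P[:,1]-y)<30)&(P[:,0]<-5)&(P[:,0]>-80)]
        print('cart',i,np.round(rr[0],1),np.round(rr[1],1),round(rr[2],1),'xmax',q[:,0].max().round(1),'chamber',np.median(k,0).round(1) if len(k) else None,len(k))
    if save: cv2.imwrite(save,c['img'])
    return c
E
python3 -c "
from look import *
feet(save='pics/w2.png')"
```

```text
wrist fence x [array([1.9, 9.7]), array([-4.3,  9.8]), array([ 2.5, 10.1])]
cart 0 [-50.4 -81.2] [44.7 36.5] 1.2 xmax -27.7 chamber [-48.8 -75.8  54.2] 3229
cart 1 [-35.7   3.4] [40.4 69.5] 83.3 xmax -1.0 chamber [-32.2   1.3  57.3] 12332
cart 2 [-58.1  81.3] [36.7 36. ] 79.8 xmax -38.5 chamber [-57.8  78.8  54.7] 3411
```

View pics/w2.png

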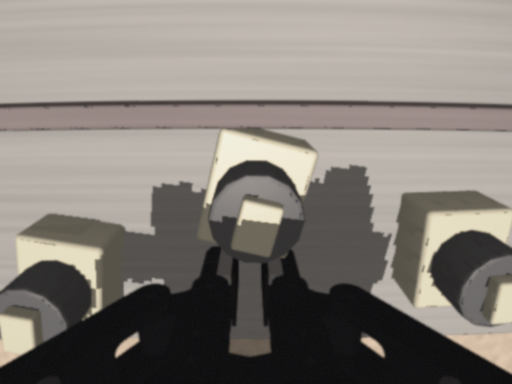

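The cartridge still has its left corner on the fence (222,130) and is turned about -0.25 rad. It is jammed because the push line lies within the friction cones. Pressing while sliding towards -y turns the friction in our favour.

```bash
python3 -m crank '[{"dp":[-0.01,0.01,-0.005],"rotation":[0,0.005,0],"grip":-0.5},{"dp":[0.008,0.02,0],"rotation":[0,0,0],"grip":-0.5},{"dp":[0.012,0.02,0],"rotation":[0,0,0],"grip":-0.5},{"dp":[0.012,0.02,0],"rotation":[0,0,0],"grip":-0.5}]'; python3 -c "
from h import *
go(-54,4,14)"
```

```text
t: 7.58
tool_pos: [517.5, -33.0, 13.0]
orientation: [3.133, 0.215, -0.004]
force: [-9.3, 1.1, 7.7]
width: 21.5
turn first [ 0.0004  0.0009 -0.0008] then shift [-0.0058 -0.0735 -0.0033] | stn now [-52.3 -18. ] z 13.0 F [-9.3  1.1  7.7] w 21.5 t 7.575
```

```bash
python3 -m crank '[{"dp":[-0.03,0,0],"rotation":[0,0,0],"grip":-0.5},{"dp":[-0.02,-0.07,0],"rotation":[0,0,0],"grip":-0.5},{"dp":[0,0,0],"rotation":[0,0,0],"grip":-0.5}]'; python3 -c "
from look import *
feet()
go(-54,1,14)"
```

```text
t: 7.95
tool_pos: [499.9, -15.0, 12.9]
orientation: [3.133, 0.213, -0.003]
force: [-0.1, -0.4, 0.1]
width: 21.3
wrist fence x [array([1.9, 9.7]), array([-4.5,  9.6]), array([2.3, 9.8])]
cart 0 [-50.6 -81.2] [44.8 36.9] 1.4 xmax -27.9 chamber [-49.  -76.   54.1] 3614
cart 1 [-40.5   2.2] [79.3 49.1] 0.9 xmax -1.0 chamber [-24.2  -2.   54.9] 10573
cart 2 [-63.   81.8] [36.7 44.8] 80.3 xmax -38.5 chamber [-60.6  77.1  54.3] 3632
turn first [ 0.001  0.001 -0.002] then shift [ 0.043 -0.    -0.004] | stn now [-67.    0.9] z 13.0 F [-0.6 -0.7  0.1] w 21.5 t 8.0
```

```bash
python3 -m crank '[{"dp":[0.02,0.005,0],"rotation":[0.001,0.001,-0.002],"grip":-0.5},{"dp":[0.012,0,0],"rotation":[0,0,0],"grip":-0.5},{"dp":[0.01,0,0],"rotation":[0,0,0],"grip":-0.5},{"dp":[0.01,0,0],"rotation":[0,0,0],"grip":-0.5},{"dp":[0.01,0,0],"rotation":[0,0,0],"grip":-0.5}]'; python3 -c "
from look import *
feet(save='pics/w3.png')
go(-54,1,14)"
```

```text
t: 8.62
tool_pos: [516.2, -18.6, 12.1]
orientation: [3.134, 0.216, -0.012]
force: [-16.8, -1.0, 13.5]
width: 21.7
wrist fence x [array([1.9, 9.7]), array([-4.4, 10. ]), array([ 2.5, 10.1])]
cart 0 [-49.7 -81.5] [43.2 37. ] 1.0 xmax -27.8 chamber [-46.9 -78.1  54.3] 4370
cart 1 [-32.8  -3.2] [47.7 63.6] 90.0 xmax -1.0 chamber [-26.    0.8  57.2] 10994
cart 2 [-53.9  80.8] [37.7 27.4] 78.5 xmax -38.3 chamber [-57.1  76.8  54.3] 2057
turn first [-0.     0.003 -0.001] then shift [-0.008 -0.015 -0.007] | stn now [-51.5  -3.6] z 12.0 F [-13.2  -2.3   9.9] w 21.2 t 8.675
```

View pics/w3.png

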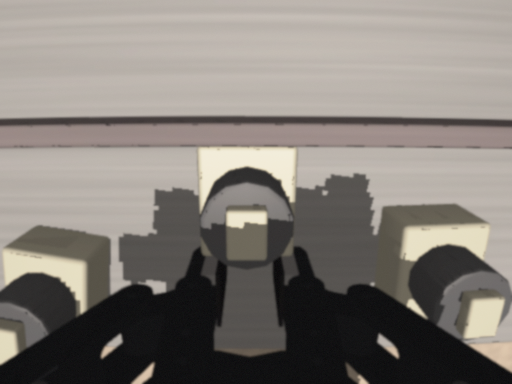

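Cartridge 1 now sits square and flush: its rear edge (200–297,147) lies along the fence. Next I'll retreat and go to cartridge 2.

```bash
python3 -m crank '[{"dp":[-0.04,0,0],"rotation":[0,0.002,0],"grip":-0.5},{"dp":[-0.07,0,0],"rotation":[0,0,0],"grip":-0.5},{"dp":[-0.07,0,-0.005],"rotation":[0,0,0],"grip":-0.5},{"dp":[-0.01,-0.1,0],"rotation":[0,0,0],"grip":-0.5},{"dp":[0,-0.15,0],"rotation":[0,0,0],"grip":-0.5},{"dp":[0,0,0],"rotation":[0,0,0],"grip":-0.5}]'; python3 -c "
from look import *
go(-57,81,14)"
```

```text
t: 9.43
tool_pos: [446.6, 48.6, 13.6]
orientation: [3.134, 0.213, 0.001]
force: [0.6, -0.5, -0.4]
width: 21.3
turn first [ 0.    -0.    -0.001] then shift [ 0.18  -0.028 -0.002] | stn now [-111.1   72.6] z 13.6 F [ 0.6 -0.5 -0.4] w 21.3 t 9.425
```

```bash
python3 -m crank '[{"dp":[0.01,-0.025,0],"rotation":[0,0,-0.001],"grip":-0.5},{"dp":[0.02,0,0],"rotation":[0,0,0],"grip":-0.5},{"dp":[0.025,0,0],"rotation":[0,0,0],"grip":-0.5},{"dp":[0.025,0,0],"rotation":[0,0,0],"grip":-0.5},{"dp":[0.025,0,0],"rotation":[0,0,0],"grip":-0.5},{"dp":[0.025,0,0],"rotation":[0,0,0],"grip":-0.5},{"dp":[0.025,0,0],"rotation":[0,0,0],"grip":-0.5}]'; python3 -c "
from look import *
go(-53,81,14)"
```

```text
t: 10.3
tool_pos: [494.7, 60.4, 13.2]
orientation: [3.133, 0.212, -0.0]
force: [-2.3, -0.1, 1.5]
width: 21.3
turn first [ 0.     0.    -0.002] then shift [ 0.029 -0.011 -0.003] | stn now [-61.8  77.6] z 13.2 F [-2.3 -0.1  1.5] w 21.3 t 10.3
```

```bash
python3 -m crank '[{"dp":[0.014,0,0],"rotation":[0,0,-0.001],"grip":-0.5},{"dp":[0.012,0,0],"rotation":[0,0,0],"grip":-0.5},{"dp":[0.01,0,0],"rotation":[0,0,0],"grip":-0.5},{"dp":[0.01,0,0],"rotation":[0,0,0],"grip":-0.5}]'; python3 -c "
from look import *
go(-53,81,14)"
```

```text
t: 10.8
tool_pos: [503.8, 61.7, 12.2]
orientation: [3.131, 0.219, -0.018]
force: [-16.0, -2.5, 16.0]
width: 21.3
turn first [ 0.001  0.004 -0.   ] then shift [-0.001 -0.011 -0.006] | stn now [-52.6  77.7] z 12.2 F [-16.   -2.5  16. ] w 21.3 t 10.8
```

```bash
python3 -m crank '[{"dp":[-0.04,0,0],"rotation":[0,0.003,0],"grip":-0.5},{"dp":[-0.07,0,0],"rotation":[0,0,0],"grip":-0.5},{"dp":[-0.06,0.05,-0.005],"rotation":[0,0,0],"grip":-0.5},{"dp":[0,0.15,0],"rotation":[0,0,0],"grip":-0.5},{"dp":[0,0.17,0],"rotation":[0,0,0],"grip":-0.5},{"dp":[0,0.15,0],"rotation":[0,0,0],"grip":-0.5},{"dp":[0,0,0],"rotation":[0,0,0],"grip":-0.5}]'; python3 -c "
from look import *
go(-57,-81,14)"
```

```text
t: 11.68
tool_pos: [474.0, -103.8, 15.2]
orientation: [3.13, 0.223, 0.006]
force: [0.3, 1.5, -1.4]
width: 21.0
turn first [ 0.001 -0.001  0.001] then shift [ 0.161 -0.004  0.004] | stn now [-105.1  -82.1] z 15.2 F [ 0.3  1.5 -1.4] w 21.0 t 11.675
```

```bash
python3 -m crank '[{"dp":[0.02,-0.003,0.004],"rotation":[0.001,-0.001,0.001],"grip":-0.5},{"dp":[0.025,0,0],"rotation":[0,0,0],"grip":-0.5},{"dp":[0.025,0,0],"rotation":[0,0,0],"grip":-0.5},{"dp":[0.025,0,0],"rotation":[0,0,0],"grip":-0.5},{"dp":[0.025,0,0],"rotation":[0,0,0],"grip":-0.5},{"dp":[0.02,0,0],"rotation":[0,0,0],"grip":-0.5},{"dp":[0.015,0,0],"rotation":[0,0,0],"grip":-0.5},{"dp":[0.012,0,0],"rotation":[0,0,0],"grip":-0.5},{"dp":[0.01,0,0],"rotation":[0,0,0],"grip":-0.5}]'; python3 -c "
from look import *
go(-52,-81,14)"
```

```text
t: 12.8
tool_pos: [526.1, -91.5, 13.1]
orientation: [-3.133, -0.225, 0.012]
force: [-18.9, -0.6, 14.3]
width: 21.2
turn first [-0.     0.002  0.001] then shift [-0.     0.013 -0.003] | stn now [-51.9 -77.2] z 13.1 F [-18.9  -0.6  14.3] w 21.2 t 12.8
```

```bash
python3 -m crank '[{"dp":[-0.04,0,0],"rotation":[0,0.002,0],"grip":-0.5},{"dp":[-0.05,0,0],"rotation":[0,0,0],"grip":-0.5},{"dp":[-0.02,-0.05,-0.12],"rotation":[0,0,0],"grip":-0.5},{"dp":[0,-0.1,-0.18],"rotation":[0,0,0],"grip":0.2},{"dp":[0.1,-0.05,-0.17],"rotation":[0,0,0],"grip":1},{"dp":[0.12,0,-0.17],"rotation":[0,0,0],"grip":1},{"dp":[0.05,0,-0.17],"rotation":[0,0,0],"grip":1},{"dp":[0,0,-0.1],"rotation":[0,0,0],"grip":1},{"dp":[0,0,0],"rotation":[0,0,0],"grip":1}]'; python3 -c "
from look import *
c=feet(save='pics/w4.png'); print(r.state()['q'])
import pickle; pickle.dump(c,open('w4.pkl','wb'))
go(80,-30,150,np.pi/2);go(80,-30,150,-np.pi/2)"
```

```text
t: 13.92
tool_pos: [561.0, -24.7, 294.3]
orientation: [3.133, 0.222, 0.002]
force: [0.3, -0.3, -1.6]
width: 85.3
wrist fence x [array([-4.9,  9.8]), array([-4. ,  9.7]), array([-4. , 10.4])]
cart 0 [-21.7 -80.7] [41.4 36.1] 0.0 xmax -1.0 chamber [-19.4 -79.9  54.1] 492
cart 1 [-21.3  -3.1] [35.5 40. ] 89.7 xmax -1.2 chamber [-19.5  -3.4  54.2] 484
cart 2 [-22.9  80.3] [35.4 44.1] 78.7 xmax -1.4 chamber [-22.   79.6  54.2] 473
[ 0.418  0.165 -0.513  1.575  0.082  1.424 -1.53 ]
turn first [-0.     0.    -0.499] then shift [-0.047  0.295  0.476] | stn now [ -8.6 -15.9] z 292.8 F [ 0.5 -0.1  0.1] w 85.2 t 13.975
turn first [0.  0.  0.5] then shift [ 0.047 -0.295  0.476] | stn now [ -8.6 -15.9] z 292.8 F [ 0.5 -0.1  0.1] w 85.2 t 13.975
```

View pics/w4.png

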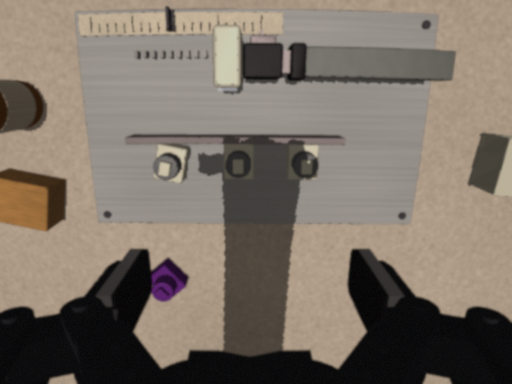

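Cartridges 0 and 1 are flush. Cartridge 2, at (170,163), is still turned about -0.19 rad, so it needs mending. The head is at (263,61), the box at (228,57) and the fin at (170,19). I'll go back and use the press-and-slide trick on cartridge 2.

```bash
python3 -m crank '[{"dp":[-0.15,-0.12,0.05],"rotation":[0,0,0],"grip":-0.76},{"dp":[-0.15,-0.12,0.05],"rotation":[0,0,0],"grip":-0.76},{"dp":[-0.03,-0.08,0.17],"rotation":[0,0,0],"grip":-0.76},{"dp":[0,0,0.2],"rotation":[0,0,0],"grip":-0.76},{"dp":[0,0,0.2],"rotation":[0,0,0],"grip":-0.76},{"dp":[0,0,0.1],"rotation":[0,0,0],"grip":-0.76},{"dp":[0,0,0],"rotation":[0,0,0],"grip":-0.76}]'; python3 -c "
from look import *
go(-80,80,14)"
```

```text
t: 14.85
tool_pos: [436.2, 55.1, 47.2]
orientation: [3.132, 0.218, -0.014]
force: [-1.0, 0.4, 1.0]
width: 10.2
turn first [ 0.     0.003 -0.   ] then shift [0.135 0.002 0.111] | stn now [-120.5   80.5] z 47.2 F [-1.   0.4  1. ] w 10.2 t 14.85
```

```bash
python3 -m crank '[{"dp":[0.04,0,0.105],"rotation":[0,0.002,0],"grip":-0.76},{"dp":[0.05,0,0.01],"rotation":[0,0.001,0],"grip":-0.76},{"dp":[0.05,0,0],"rotation":[0,0,0],"grip":-0.76},{"dp":[0.02,0,0],"rotation":[0,0,0],"grip":-0.76}]'; python3 -c "
from look import *
go(-57,79,14)"
```

```text
t: 15.35
tool_pos: [487.5, 61.2, 16.4]
orientation: [3.132, 0.216, 0.008]
force: [0.6, 0.2, -0.4]
width: 10.6
turn first [ 0.001 -0.002 -0.001] then shift [0.04  0.001 0.008] | stn now [-68.8  79.4] z 16.4 F [ 0.6  0.2 -0.4] w 10.6 t 15.35
```

```bash
python3 -m crank '[{"dp":[0.022,0,0.005],"rotation":[0,-0.002,0],"grip":-0.76},{"dp":[0.01,0.012,0],"rotation":[0,0,0],"grip":-0.76},{"dp":[0.012,0.014,0],"rotation":[0,0,0],"grip":-0.76},{"dp":[0.012,0.014,0],"rotation":[0,0,0],"grip":-0.76},{"dp":[0.012,0.014,0],"rotation":[0,0,0],"grip":-0.76}]'; python3 -c "
from look import *
c=feet(save='pics/w5.png')
go(-53,79,14)"
```

```text
t: 15.98
tool_pos: [506.9, 48.9, 15.3]
orientation: [3.132, 0.219, -0.016]
force: [-19.1, 7.0, 10.2]
width: 10.5
wrist fence x [array([-4.4, 10. ]), array([-4.4, 10.3])]
cart 1 [-21.5  -2.9] [37.2 41. ] 89.9 xmax -1.0 chamber [-18.8   1.5  54.4] 6124
cart 2 [-32.3  73.9] [64.6 44.3] 3.0 xmax -1.0 chamber [-24.6  78.4  56.8] 9687
turn first [ 0.     0.003 -0.   ] then shift [-0.005 -0.05   0.004] | stn now [-51.4  64. ] z 15.1 F [-13.9   4.5   6.4] w 10.1 t 16.025
```

View pics/w5.png

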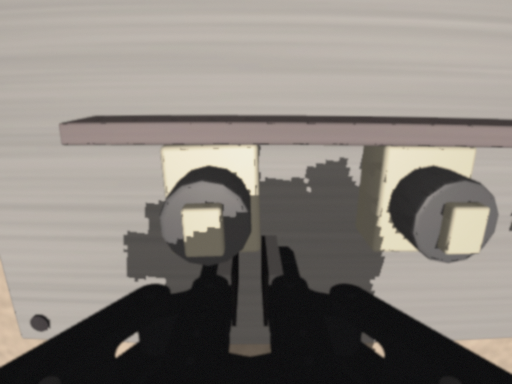

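Cartridge 2 is now square and flush: its rear edge (163–260,147) lies on the fence foot. That is 10 pictures viewed, so I'll check by depth from here. I'll back off, rise, and turn the gripper for the head.

```bash
python3 -m crank '[{"dp":[-0.03,0,0],"rotation":[0,0.002,0],"grip":-0.76},{"dp":[-0.08,0,0],"rotation":[0,0,0],"grip":-0.76},{"dp":[-0.05,0,-0.12],"rotation":[0,0,0],"grip":-0.76},{"dp":[0,0.1,-0.18],"rotation":[0,0,0],"grip":0.2},{"dp":[0.1,0.1,-0.15],"rotation":[0,0,0],"grip":1},{"dp":[0.12,0.1,-0.14],"rotation":[0,0,0],"grip":1},{"dp":[0.05,0,-0.17],"rotation":[0,0,0],"grip":1},{"dp":[0.1,0,-0.1],"rotation":[0,0,0],"grip":1},{"dp":[0,0,0],"rotation":[0,0,0],"grip":1}]'; python3 - <<'E'
from look import *
c=feet()
import pickle; pickle.dump(c,open('w6.pkl','wb'))
th,Rt,t=stn(); W=cloud(c); P=np.dstack([(W[...,:2]-t)@Rt,W[...,2]]).reshape(-1,3); img=c['img'].reshape(-1,3).astype(int)
lum=img.max(1)
near=(P[:,1]<-5)&(P[:,1]>-52)&(P[:,0]>50)&(P[:,0]<135)
k=near&(P[:,2]>68)&(P[:,2]<84)&(lum<70)
print('head top',k.sum(),np.percentile(P[k],[1,50,99],axis=0))
k2=near&(P[:,2]>62)&(P[:,2]<75)&(P[:,0]>95); print('button top',k2.sum(),np.percentile(P[k2],[2,50,98],axis=0) if k2.any() else '')
k3=(P[:,2]>62)&(P[:,2]<84)&(lum>110)&(P[:,1]>-20)&(P[:,1]<40)&(P[:,0]>40)&(P[:,0]<140); print('box',k3.sum(),np.percentile(P[k3],[1,50,99],axis=0))
k4=(P[:,2]>14)&(P[:,2]<32)&(P[:,0]>115)&(P[:,0]<165)&(P[:,1]>40)&(P[:,1]<130); print('fin',k4.sum(),np.percentile(P[k4],[1,50,99],axis=0))
go(85,-30,180,np.pi/2)
E
```

```text
t: 17.15
tool_pos: [580.2, -37.6, 279.5]
orientation: [3.129, 0.213, -0.004]
force: [0.3, 0.2, -0.9]
width: 84.8
wrist fence x [array([-4. ,  9.7]), array([-4.8, 10. ]), array([-4.4, 10.4])]
cart 0 [-22.  -80.4] [36.2 41.2] 89.1 xmax -1.1 chamber [-19.3 -80.2  54.1] 509
cart 1 [-21.5  -2.8] [35.6 40.8] 89.4 xmax -1.1 chamber [-18.9  -3.5  54.3] 518
cart 2 [-21.6  78.1] [41.9 35.7] 2.4 xmax -1.1 chamber [-19.5  77.3  54.3] 495
head top 1445 [[ 74.611 -47.866  74.39 ]
 [ 91.405 -28.67   76.616]
 [107.026  -9.403  78.457]]
button top 339 [[ 96.08  -51.251  64.832]
 [111.951 -24.938  70.066]
 [121.078  -5.095  74.825]]
box 1911 [[ 62.922 -17.2    67.552]
 [ 95.503   6.604  74.421]
 [125.537  20.396  76.528]]
fin 124 [[129.854  74.334  14.848]
 [141.827  75.403  22.731]
 [154.094  78.117  25.213]]
turn first [ 0.     0.003 -0.501] then shift [0.004 0.257 0.328] | stn now [  7.9 -31.3] z 278.3 F [-0.6 -0.1 -0.4] w 85.1 t 17.2
```

```bash
python3 -m crank '[{"dp":[0,0,0],"rotation":[0,0.003,-0.05],"grip":1},{"dp":[0,0,0],"rotation":[0,0,-0.05],"grip":1}]'; python3 -c "
from look import *
print(r.state()['q'])
go(92,-28.5,150,np.pi/2)"
```

```text
t: 17.45
tool_pos: [576.3, -38.1, 275.6]
orientation: [3.055, 0.713, 0.001]
force: [-0.1, -0.1, -0.4]
width: 85.5
[ 0.483  0.215 -0.58   1.563  0.124  1.398 -1.22 ]
turn first [ 0.001  0.001 -0.399] then shift [0.009 0.289 0.418] | stn now [  5.3 -31.3] z 275.6 F [-0.1 -0.1 -0.4] w 85.5 t 17.45
```

```bash
python3 -m crank '[{"dp":[0,0,0],"rotation":[0,0,-0.057],"grip":1},{"dp":[0,0,0],"rotation":[0,0,-0.057],"grip":1},{"dp":[0,0,0],"rotation":[0,0,-0.057],"grip":1},{"dp":[0,0,0],"rotation":[0,0,-0.057],"grip":1},{"dp":[0,0,0],"rotation":[0,0,-0.057],"grip":1},{"dp":[0,0,0],"rotation":[0,0,-0.057],"grip":1},{"dp":[0,0,0],"rotation":[0,0,-0.057],"grip":1},{"dp":[0,0,0],"rotation":[0,0,0],"grip":1}]'; python3 -c "
from look import *
print(r.state()['q'])
go(92,-28.5,150,np.pi/2)"
```

```text
t: 18.45
tool_pos: [563.6, -40.3, 263.4]
orientation: [-2.005, -2.41, 0.027]
force: [0.9, -0.5, -0.6]
width: 85.5
[ 0.61   0.231 -0.728  1.591  0.162  1.396  0.047]
turn first [-0.006  0.002  0.014] then shift [0.011 0.332 0.378] | stn now [ -7.6 -31.7] z 263.4 F [ 0.9 -0.5 -0.6] w 85.5 t 18.45
```

Now above the head, with a close look by depth from there.

```bash
python3 -m crank '[{"dp":[0.01,0.16,0.1],"rotation":[-0.006,0.002,0.014],"grip":1},{"dp":[0,0.17,0.1],"rotation":[0,0,0],"grip":1},{"dp":[0,0,0.1],"rotation":[0,0,0],"grip":1},{"dp":[0,0,0],"rotation":[0,0,0],"grip":1}]'; python3 - <<'E'
from look import *
import pickle
c=r.capture('wrist'); pickle.dump(c,open('w7.pkl','wb')); cv2.imwrite('pics/w7.png',c['img'])
go(92,-28.5,150,np.pi/2)
th,Rt,t=stn(); W=cloud(c); P=np.dstack([(W[...,:2]-t)@Rt,W[...,2]]).reshape(-1,3); img=c['img'].reshape(-1,3).astype(int); lum=img.max(1)
def pr(n,k): print(n,k.sum(), np.percentile(P[k],[2,50,98],axis=0).round(1).tolist() if k.any() else '')
pr('head',(P[:,2]>73)&(P[:,2]<81)&(P[:,1]<-8)&(P[:,1]>-50)&(P[:,0]>60)&(P[:,0]<125))
pr('btn',(P[:,2]>60)&(P[:,2]<73)&(P[:,1]<-12)&(P[:,1]>-44)&(P[:,0]>105)&(P[:,0]<125))
pr('fin',(P[:,2]>16)&(P[:,2]<32)&(P[:,0]>115)&(P[:,0]<165)&(P[:,1]>40)&(P[:,1]<130))
pr('fingers',(P[:,2]>100)&(P[:,2]<190))
E
```

```text
t: 18.95
tool_pos: [660.2, -23.8, 167.4]
orientation: [2.088, 2.347, -0.005]
force: [-0.2, 0.4, 0.5]
width: 85.5
turn first [ 0.     0.001 -0.007] then shift [0.001 0.003 0.064] | stn now [ 91.2 -28.8] z 169.3 F [-0.1 -0.3 -0.2] w 85.6 t 19.0
head 2510 [[75.7, -47.0, 74.2], [91.7, -27.3, 76.6], [107.5, -9.4, 77.9]]
btn 368 [[109.4, -40.5, 63.0], [112.9, -26.8, 69.5], [116.7, -16.0, 71.2]]
fin 169 [[129.9, 74.8, 16.6], [140.1, 76.2, 23.4], [154.1, 78.0, 24.8]]
fingers 1602 [[34.9, -39.4, 176.8], [131.2, -23.6, 184.5], [143.6, -16.6, 189.8]]
```

View pics/w7.png

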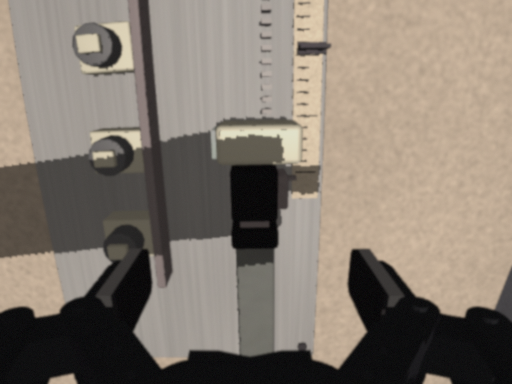

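The view shows the head at (255,205) centred between the open fingers, with the box beyond it at (258,142) and the fin at (312,47). The cartridges along the fence look square. Descending.

```bash
python3 -m crank '[{"dp":[0.002,0.005,0.1],"rotation":[0,0.001,-0.007],"grip":1},{"dp":[0,0,0.15],"rotation":[0,0,0],"grip":1},{"dp":[0,0,0],"rotation":[0,0,0],"grip":1}]'; python3 -c "
from look import *
go(92.8,-28,37,np.pi/2)"
```

```text
t: 19.38
tool_pos: [664.0, -23.8, 99.4]
orientation: [2.064, 2.359, 0.006]
force: [0.3, 1.2, 0.9]
width: 85.2
turn first [ 0.002  0.001 -0.002] then shift [ 0.005 -0.004  0.208] | stn now [ 94.1 -29.4] z 99.4 F [0.3 1.2 0.9] w 85.2 t 19.375
```

```bash
python3 -m crank '[{"dp":[0.005,-0.004,0.1],"rotation":[0.002,0.001,-0.002],"grip":1},{"dp":[0,0,0.1],"rotation":[0,0,0],"grip":1},{"dp":[0,0,0],"rotation":[0,0,0],"grip":1}]'; python3 -c "
from look import *
go(92.8,-28,37,np.pi/2)"
```

```text
t: 19.75
tool_pos: [667.5, -23.3, 48.9]
orientation: [2.06, 2.359, 0.012]
force: [-0.1, -0.2, 0.4]
width: 85.5
turn first [ 0.004  0.001 -0.002] then shift [ 0.004 -0.016  0.04 ] | stn now [ 97.6 -29.3] z 48.9 F [-0.1 -0.2  0.4] w 85.5 t 19.75
```

```bash
python3 -m crank '[{"dp":[0.004,-0.018,0.03],"rotation":[0.004,0.001,-0.002],"grip":1},{"dp":[0,0,0.01],"rotation":[0,0,0],"grip":0.4},{"dp":[0,0,0],"rotation":[0,0,0],"grip":0.4}]'; python3 -c "
from look import *
go(92.8,-28,37,np.pi/2)"
```

```text
t: 20.12
tool_pos: [664.7, -22.9, 42.5]
orientation: [2.057, 2.368, 0.006]
force: [0.6, -0.4, -0.3]
width: 59.9
turn first [0.002 0.    0.   ] then shift [ 0.002 -0.007  0.018] | stn now [ 94.9 -28.5] z 42.5 F [ 0.6 -0.4 -0.3] w 59.9 t 20.125
```

```bash
python3 -m crank '[{"dp":[0.002,-0.008,0.018],"rotation":[0.002,0,0],"grip":0.2},{"dp":[0,0,0],"rotation":[0,0,0],"grip":-0.1},{"dp":[0,0,0],"rotation":[0,0,0],"grip":-0.2},{"dp":[0,0,0],"rotation":[0,0,0],"grip":-0.3},{"dp":[0,0,0],"rotation":[0,0,0],"grip":-0.4},{"dp":[0,0,0],"rotation":[0,0,0],"grip":-0.4}]' 40; python3 -c "
from look import *
go(92.8,-28,37,np.pi/2)"
```

```text
t: 20.88
tool_pos: [664.6, -22.3, 38.9]
orientation: [2.058, 2.368, 0.003]
force: [-0.6, 0.4, 2.4]
width: 36.7
turn first [ 0.001  0.001 -0.   ] then shift [-0.    -0.007  0.006] | stn now [ 94.9 -27.9] z 38.9 F [-0.6  0.4  2.4] w 36.7 t 20.875
```

The width is 36.7 mm, so the button is squeezed. Now I'll draw the arm out, stopping short to measure.

```bash
python3 -m crank '[{"dp":[0.01,0,0],"rotation":[0,0,0],"grip":-0.4},{"dp":[0.02,0,0],"rotation":[0,0,0],"grip":-0.4},{"dp":[0.03,0,0],"rotation":[0,0,0],"grip":-0.4},{"dp":[0.03,0,0],"rotation":[0,0,0],"grip":-0.4}]'; python3 -c "
from look import *
go(94.9,76.3,39,np.pi/2)"
```

```text
t: 21.38
tool_pos: [660.9, 4.6, 38.9]
orientation: [2.059, 2.366, 0.002]
force: [0.3, -1.7, 2.9]
width: 36.5
turn first [ 0.002  0.001 -0.   ] then shift [ 0.257 -0.001 -0.   ] | stn now [95.  -0.8] z 38.9 F [ 0.3 -1.7  2.9] w 36.5 t 21.375
```

```bash
python3 -m crank '[{"dp":[0.03,0,0],"rotation":[0,0,0],"grip":-0.4},{"dp":[0.03,0,0],"rotation":[0,0,0],"grip":-0.4},{"dp":[0.03,0,0],"rotation":[0,0,0],"grip":-0.4},{"dp":[0.03,0,0],"rotation":[0,0,0],"grip":-0.4},{"dp":[0.03,0,0],"rotation":[0,0,0],"grip":-0.4},{"dp":[0.03,0,0],"rotation":[0,0,0],"grip":-0.4},{"dp":[0.02,0,0],"rotation":[0,0,0],"grip":-0.4},{"dp":[0,0,0],"rotation":[0,0,0],"grip":-0.4}]'; python3 - <<'E'
from look import *
import pickle
go(94.9,76.3,39,np.pi/2)
D={n:r.capture(n) for n in ('top','side','wrist')}; pickle.dump(D,open('d8.pkl','wb'))
c=D['top']; th,Rt,t=stn(); p=proj(c,[np.r_[Rt@[135,76]+t,25]])[0]; q=proj(D['side'],[np.r_[Rt@[135,76]+t,25]])[0]; print(p,q)
f=lambda im,p,s=24,k=12:cv2.resize(im[int(p[1])-s:int(p[1])+s,int(p[0])-s:int(p[0])+s],None,fx=k*25/s/2.,fy=k*25/s/2.,interpolation=cv2.INTER_NEAREST)
a=f(c['img'],p); b=f(D['side']['img'],q); w=cv2.resize(D['wrist']['img'],(400,300))
h=max(a.shape[0],b.shape[0]); cv2.imwrite('pics/e8.png',np.hstack([a,b])); print(a.shape,b.shape)
E
```

```text
t: 22.38
tool_pos: [651.9, 70.8, 38.9]
orientation: [2.057, 2.368, 0.005]
force: [1.1, 1.2, 2.3]
width: 36.3
turn first [0.002 0.001 0.   ] then shift [ 0.034 -0.001 -0.   ] | stn now [95.3 66. ] z 38.9 F [1.1 1.2 2.3] w 36.3 t 22.375
[217.87 145.19] [181.036 213.631]
(300, 300, 3) (300, 300, 3)
```

View pics/e8.png

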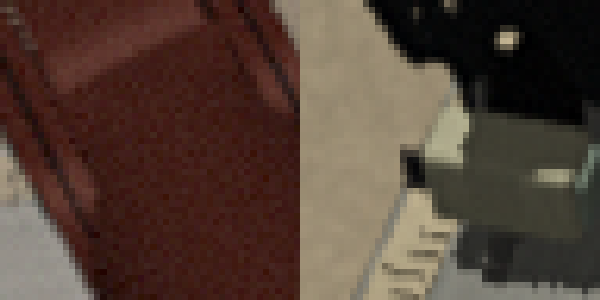

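The side view (right half) shows the box's +y face not yet past the fin at (413,165). The pointer itself is hidden by the box, so I'll measure box and fin edges in the same images before and after the move.

```bash
python3 - <<'E'
from h import *
import pickle
th,Rt,t=stn()
D=pickle.load(open('d8.pkl','rb')); D0=pickle.load(open('d0.pkl','rb'))
S=dict(w6=pickle.load(open('w6.pkl','rb')),w7=pickle.load(open('w7.pkl','rb')),top0=D0['top'],side0=D0['side'],side8=D['side'],wrist8=D['wrist'])
for n,c in S.items():
    W=cloud(c); P=np.dstack([(W[...,:2]-t)@Rt,W[...,2]]); 
    y0=95 if n.endswith('8') else 0; o=[]
    m=(abs(P[...,2]-75.5)<4)&(P[...,0]>68)&(P[...,0]<120)&(abs(P[...,1]-y0-7)<35)
    if m.sum()>20:
        # light-coloured box top; per-x-bin y extents
        lum=c['img'].max(2); thr=60; k=m&(lum>thr); X=P[k]; b=[(X[abs(X[:,0]-x)<3,1].min(),X[abs(X[:,0]-x)<3,1].max()) for x in range(75,120,6) if (abs(X[:,0]-x)<3).sum()>3]
        o.append(('box top y', np.median(b,0).round(1) if b else None,k.sum()))
    # vertical +y face
    for z in (50,60,68):
        f=(abs(P[...,2]-z)<4)&(P[...,0]>70)&(P[...,0]<120)&(abs(P[...,1]-y0-20)<9)
        if f.sum()>5:o.append(('face z',z,np.median(P[f][:,1]).round(1),f.sum()))
    k=(P[...,2]>19)&(P[...,2]<30)&(P[...,0]>126)&(P[...,0]<156)&(abs(P[...,1]-76)<9)
    if k.sum()>3:o.append(('fin y',np.percentile(P[k][:,1],[5,50,95]).round(1),k.sum()))
    print(n,o)
W=cloud(D['wrist']); P=np.dstack([(W[...,:2]-t)@Rt,W[...,2]])
for v in range(60,380,12):
    print(v,[tuple(P[v,u].round().astype(int)) if np.isfinite(P[v,u]).all() else None for u in (225,255,285,330)])
E
```

```text
w6 [('box top y', array([-6.5, 20.3]), np.int64(1600)), ('face z', 68, np.float64(20.5), np.int64(20)), ('fin y', array([74.6, 75.9, 77.9]), np.int64(92))]
w7 [('box top y', array([-6.4, 20.9]), np.int64(2991)), ('face z', 50, np.float64(21.2), np.int64(72)), ('face z', 60, np.float64(21.2), np.int64(78)), ('face z', 68, np.float64(21.1), np.int64(149)), ('fin y', array([74.9, 76.3, 77.9]), np.int64(151))]
top0 [('box top y', array([-5.7, 17.9]), np.int64(117)), ('face z', 68, np.float64(17.6), np.int64(20)), ('fin y', array([74.9, 75.9, 76.7]), np.int64(6))]
side0 [('box top y', array([-3.4, 20.9]), np.int64(169)), ('face z', 50, np.float64(21.0), np.int64(45)), ('face z', 60, np.float64(20.6), np.int64(42)), ('face z', 68, np.float64(20.7), np.int64(49)), ('fin y', array([73.6, 76.6, 78.5]), np.int64(20))]
side8 [('box top y', array([ 93. , 115.5]), np.int64(168)), ('face z', 50, np.float64(114.7), np.int64(42)), ('face z', 60, np.float64(114.8), np.int64(44)), ('face z', 68, np.float64(114.5), np.int64(50)), ('fin y', array([76.4, 78.6, 79.4]), np.int64(7))]
wrist8 [('box top y', 
[... 4510 characters left out ...]
4(77)), (np.int64(96), np.int64(54), np.int64(77)), (np.int64(106), np.int64(54), np.int64(77)), (np.int64(113), np.int64(81), np.int64(108))]
348 [(np.int64(85), np.int64(48), np.int64(76)), (np.int64(96), np.int64(49), np.int64(77)), (np.int64(107), np.int64(48), np.int64(76)), (np.int64(112), np.int64(82), np.int64(114))]
360 [(np.int64(88), np.int64(76), np.int64(111)), (np.int64(95), np.int64(76), np.int64(111)), (np.int64(102), np.int64(76), np.int64(111)), (np.int64(111), np.int64(82), np.int64(118))]
372 [(np.int64(88), np.int64(77), np.int64(115)), (np.int64(95), np.int64(77), np.int64(116)), (np.int64(102), np.int64(77), np.int64(116)), (np.int64(110), np.int64(82), np.int64(121))]
```

The head centre (box face minus 50 mm) is at y≈64.5 and the fin is at y≈76.4. About 11.8 mm remains, so the TCP target is y≈77.8.

```bash
python3 -m crank '[{"dp":[0.02,0,0],"rotation":[0,0,0],"grip":-0.4},{"dp":[0.012,0,0],"rotation":[0,0,0],"grip":-0.4},{"dp":[0,0,0],"rotation":[0,0,0],"grip":-0.4}]'; python3 -c "
from look import *
go(95,77.8,39,np.pi/2)"
```

```text
t: 22.9
tool_pos: [650.8, 78.8, 38.9]
orientation: [2.058, 2.366, 0.003]
force: [1.0, -0.1, 2.2]
width: 36.4
turn first [ 0.002  0.001 -0.   ] then shift [ 0.013 -0.001 -0.   ] | stn now [95.3 74. ] z 38.9 F [ 1.  -0.1  2.2] w 36.4 t 22.9
```

```bash
python3 -m crank '[{"dp":[0.014,0,0],"rotation":[0,0,0],"grip":-0.4},{"dp":[0,0,0],"rotation":[0,0,0],"grip":-0.4},{"dp":[0,0,0],"rotation":[0,0,0],"grip":-0.4},{"dp":[0,0,0],"rotation":[0,0,0],"grip":-0.4}]'; cat > fin.py <<'E'
from look import *
go(95,77.8,39,np.pi/2); print(r.state()['joint_velocities'])
th,Rt,t=stn()
for n in ('side','wrist'):
    c=r.capture(n); W=cloud(c); P=np.dstack([(W[...,:2]-t)@Rt,W[...,2]])
    f=(abs(P[...,2]-60)<10)&(P[...,0]>70)&(P[...,0]<120)&(abs(P[...,1]-126)<9); k=(P[...,2]>19)&(P[...,2]<30)&(P[...,0]>126)&(P[...,0]<156)&(abs(P[...,1]-76)<9)
    print(n,'head y',np.median(P[f][:,1])-50,'fin',np.percentile(P[k][:,1],[5,50,95]) if k.sum()>2 else None)
    cc=[P[(abs(P[...,2]-60)<3.5)&(abs(P[...,1]-y)<20)&(P[...,0]<0)&(P[...,0]>-45)] for y in (-80,-3,77)]; print('chambers',[(np.median(q,0).round(1).tolist(),len(q)) for q in cc if len(q)])
E
python3 fin.py
```

```text
t: 23.4
tool_pos: [650.2, 83.4, 38.9]
orientation: [2.058, 2.366, 0.003]
force: [1.1, 0.2, 3.1]
width: 36.4
turn first [ 0.002  0.001 -0.   ] then shift [-0.003 -0.001 -0.   ] | stn now [95.4 78.7] z 38.9 F [1.1 0.2 3.1] w 36.4 t 23.4
[-0.001 -0.     0.     0.001  0.    -0.001  0.001]
side head y 77.52270321034099 fin [76.894 78.124 78.667]
chambers [([-18.1, -79.0, 59.7], 26), ([-17.5, -1.2, 60.1], 31), ([-18.9, 78.8, 59.5], 35)]
wrist head y 77.63384490328039 fin [74.56  76.515 77.882]
chambers [([-11.9, 73.8, 56.8], 1)]
```

The head is within about 1.2 mm of the fin (tolerance 4 mm), it is at rest, and the width of 36.4 mm shows the button is in. The cartridges are unchanged, so I'm handing in.

```bash
python3 -c "
from station import r
print(r.finish_job()); s=r.state(); print(s['t'],s['width'],s['tool_pos'])"
```

```text
the job is handed in; nothing more can be done
None
the job is handed in; nothing more can be done
```

I pushed all three cartridges flush against the fence, squeezed the lock button, and drew the arm out to the fin. I handed the job in at about 23.5 s, still gripping the head with the button in. No verdict was reported.

**Cartridges:** in the last full depth check, the backs of all three sat within about 1–2 mm of the fence. Cartridges 0 and 1 were square to about 1° and cartridge 2 to about 2.4° (limit about 5°). After the draw-out I only re-checked the tops in the side view, and they still lined up within about 1.5 mm.

**Arm:** the finger opening was 36.4 mm at 40 N of commanded grip, which means the button is fully in. The head was at y ≈ 77.6 mm and the fin at about 76.4 mm, so the arm is roughly 1 mm past the mark (limit 4 mm) and at rest. The box hid the pointer, so I worked out its position from the box face.

**What disagreed or went wrong:**
- **Fingertip height:** the fingertips were level with the reported tool position (TCP), not 25 mm ahead of it. My first push therefore hit cartridge 1's chamber instead of its foot.
- **Jams:** cartridges 1 and 2 each jammed at an angle once. I freed both by pressing while sliding sideways.
- **Fin reading:** the last side view put the fin at about 78.1 mm, against 76.4 mm in the wrist views. Either value is within tolerance.
- **Bystanders:** I stayed clear of the bottle, rack and carton, but did not re-measure them at the end.

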